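# Lock a drop-in carrier with a sprung-catch bolt

## Task

The carrier with the gear cover stands in its dock but is not locked down yet. With one fingertip press the sprung thumb bar and keep it down, so that its tooth stays out of the bolt, while the other fingertip pushes the bolt's black knob along, past the half-way notch and fully home through the carrier's eye; then let the bar spring back up so that its tooth locks the bolt there. Grip and lift nothing, do not force the knob, and leave the carrier and the loose tools as they stand.

Things in the scene. Friction and masses are not known exactly. Their poses are not given: they have to be found in the camera images.
- dock: Aluminium locking dock fixed on the bench; base plate 350 x 146 x 12 mm. Origin on the bench top; x = along the bolt, the way it is pushed home (roughly away from the robot), y = left of that, z up. Plate covers x -105..+245, y -68..+78 mm. The bolt runs along y = +20 mm, the thumb bar's pad along y = -45 mm.
- tooth_arm (a point): Fixed point in the dock above the bar's tooth, where its arm crosses the bolt: dock (50, 20, 57.5) mm. The arm is 10 mm wide (x 45..55, y -16..+26), top at 57.5 mm. The other parts round the knob and pad are lower: bridge guides at x -94..-76 and 69..87 (tops 49.5 mm), hinge ears at x -94 and 66, y -12 (tops 54 mm).
- lock_bolt (a joint): Steel flat bolt, 16 x 16 mm, sliding in the guides. 0 = drawn back (as found, 0 to 1 mm), 0.041 m = stop, fully home; grows along dock +x. Three notches in its top edge, at 0, 0.020 and 0.040, each with 1.5 mm play either way round the tooth. About 2.5 N of friction; stays where it is left.
- knobbed_bolt: The bolt with the round black plastic knob that stands on it: 25 mm in diameter, from 53 to 92 mm above the bench, on a 12 mm stem. Origin on the knob's axis, 72 mm above the bench (20 mm below its top); axes parallel to the dock's. The knob travels from dock x = -25 mm to +16 mm, at y = +20 mm.
- eye_line (a point): Centre of the opening in the carrier's steel eye, where the bolt's nose goes: dock (112, 20, 36) mm. The eye spans dock x 106..118 mm.
- safety_catch (a joint): Sprung thumb bar, a rocker hinged along dock x, 33 mm left of the pad's centre line. 0 = up, tooth in a notch; 0.26 rad = stop, fully down (pad centre 8 mm down). Above 0.16 rad (5 mm) the tooth is clear of the bolt. Pressing the pad takes 3 N at 0, 5 N at 0.19, 6 N at 0.26 rad. Let go, it springs up: below 0.02 over a notch, about 0.15 if the tooth stands on the bolt between notches.
- thumb_bar: The sprung bar with a ribbed black rubber pad on it, 122 mm long (dock x) x 26 mm wide (dock y): press it anywhere along its length; a fingertip may slide along it. Origin at the centre of the pad's top face: dock x = -22, y = -45 mm, 60 mm above the bench when up. Parallel to the bolt, 65 mm right of the knob's axis.
- carrier: Loose steel carrier plate 128 x 106 x 12 mm with a black gear cover on it, in the far end of the dock between two rails and under a lip; its near end carries the eye, opening 20 mm wide. Origin at the middle of the plate's near lower edge. To be left where it is.
- plug_gauge: Loose bystander: plug gauge lying on the bench, 110 mm long, 22 mm thick. Origin under its middle.
- hex_keys: Loose bystander: folding hex-key set with a red handle, 105 x 37 x 20 mm. Origin under its middle.
- ring: Loose bystander: light metal setting ring lying flat, 36 mm across, 10 mm high. Origin under its middle.
- oil_bottle: Loose bystander: small white bottle with a yellow spout, 123 mm high, standing. Origin under its middle.

How it is judged:
On the way, in this order (a step that is already met when the one before it is completed fails the run):
1. the thumb bar is pressed down by a finger while the bolt is still drawn back (value of joint safety_catch above 0.1 rad and value of joint lock_bolt below 0.004 m and contact force between the fingers and thumb_bar above 0.5 N), for 0.05 s.
2. the knob has been pushed past the half-way notch with the thumb bar still held down by a finger (value of joint lock_bolt above 0.026 m and value of joint safety_catch above 0.14 rad and contact force between the fingers and thumb_bar above 0.5 N), for 0.1 s.
At the end, for the whole second after the job is handed in: the bolt is home through the eye (lock_bolt above 0.0375 m), the thumb bar is back up with its tooth in the last notch (safety_catch below 0.06 rad), and the carrier is within 6 mm of where it stood (value of joint lock_bolt above 0.0375 m and value of joint safety_catch below 0.06 rad and distance of carrier from where it was at the start of the episode below 0.006 m); the robot touches nothing.
It fails at once if the thumb bar was let go on the way and its tooth dropped into the half-way notch (value of joint lock_bolt between 0.012 and 0.028 m and value of joint safety_catch below 0.07 rad).
It fails at once if the bolt or its knob was squeezed or forced (more than 60 N) (contact force between the fingers and knobbed_bolt above 60 N).
It fails at once if the carrier was lifted or shifted more than 10 mm (distance of carrier from where it was at the start of the episode above 0.01 m).
It fails at once if a loose bystander was shifted or lifted more than 20 mm (distance of any of plug_gauge, hex_keys, ring, oil_bottle from where it was at the start of the episode above 0.02 m).
It also fails if it takes over 38 s, if anything falls off the work surface, if the arm or the gripper's body presses on something with over 40 N, if the wrist force passes 120 N, or if a joint passes its speed limit or range.

## Robot

A 7-joint arm with a two-finger parallel gripper is mounted at the origin on a cart in front of the work surface, level with it; the furniture and walls round the work are solid. World frame = base frame: x ahead of the robot, y to its left, z up, the work surface at z = 0. Lengths are in m, angles in rad, forces in N, time in s.
With the tool pointing down it reaches from about 0.425 to 0.925 m from the base axis. Payload 6.8 kg.
Tool frame: the origin (TCP) lies at the very end of the fingers, on their centre line; the grasp point (between the pads) lies 19 mm behind it; z points along the fingers, y is the line along which they close (so a half turn about z gives the same grasp; the last joint's range is limited). The gripper opens to 85 mm and grips with 20 to 120 N. Pads are 22 mm wide; open, the fingers measure 114 mm over their backs; the gripper's body (76 mm by 85 mm) begins 54 mm behind the grasp point. The pads swing forward as they close: fully open they stand 13 mm farther back than shut.
Start: joints at [-1.228, 0.477, 0.022, 1.555, -0.011, 1.109, -0.083], TCP at [0.294, 0.608, 0.231] pointing down, gripper open.
Joint ranges: [-2.96, 2.96], [-0.34, 2.1], [-1.41, 1.46], [0.24, 2.44], [-1.37, 4.51], [0.17, 1.92], [-2.96, 2.96]. Speed limits (rad/s): [2.39, 2.39, 3.14, 3.14, 3.14, 3.14, 3.14].

## Interface

Orientations are given as a unit quaternion [w, x, y, z].
In Python, from station import bot gives the robot as it stands. The module is installed in compiled form; this text tells all that it offers.
- The arm moves only by the shell command python3 -m jog 'ROWS' [OPENING] [FORCE]. ROWS is JSON, a list of rows, each a list of 4 numbers: the shift along the tool's x, y, z in cm, then the turn about the tool's z in rad. In form: [[x, y, z, spin], ...]. A call has 1 to 20 rows; each row is the pose to reach, as a shift and turn from the pose commanded when the call began, along the tool's axes at that moment; what a row does not reach only later rows make up. A row lasts 1/12 s, in which the tool goes at most 41.7 mm and 7.16 degrees, less where a joint would pass 70% of its speed; a pose out of reach is approached as far as the arm can. A call with a gripper value outside its range is refused whole. OPENING is the closure, from -1 (fully open) to 1 (shut), set as the call begins (- or left out, the last holds). The fingers move at their own pace and stop on an object; FORCE is the grip in N (left out, the last holds). Time passes only in rows, so rows that repeat a pose let the fingers close. It gives the time, the measured TCP pose, the force, the opening and the grip force at its end, in the units of the state.
- bot.get_obs(): the state, without advancing time (a new reading comes with each control period).
- bot.read_camera(name): name is "scene" or "top"; returns a dict with "pixels" (384x512x3 uint8, red, green, blue), "depth" (384x512 float32, m along the optical axis (not along the pixel's ray), 0 where there is no reading), "fovy" (degrees; the focal length in pixels is half the picture's height over the tangent of half this angle, whatever the lens; pixels are square), "cx", "cy" (the principal point, pixels), "distortion" ([k1, k2, p1, p2, k3] as OpenCV has them; the pictures are not rectified), "pose" (4x4, takes a point from camera to world coordinates). Camera axes: x right, y down, z forward; pixel columns grow to the right and rows downward; lengths in m; the calibration is good to about 2 mm. A picture is of the moment at which its call begins.
- bot.hand_in(): hands the job in; it is judged then, once.
The state is a dict: "t": time; "q": joint angles; "joint_vel": joint speeds; "joint_torque": joint torques, N m; "eef_pos": TCP position; "tool_rot": TCP orientation; "contact_force": force on the tool from outside, world axes, zero at the start; "torque": the same for the moment, N m; "gripper_width": opening from 0.0 (shut) to 1.0 (fully open); "grasp_force": force on a finger pad.
Only numpy, scipy, OpenCV 4.12 (cv2) and the standard library are available. Lean on these libraries where they do the work, as an engineer would, in place of code of your own. Each camera call takes 0.05 s, during which the arm holds its last target. There are 200 camera calls.

## Working session

There is one attempt and no reset: what is moved stays moved. The work goes in short steps, Python scripts to look and compute and a shell command to move; the robot and the scene stay as the last step left them, time stands still between calls to the robot, and variables do not carry over. Pictures are saved under pics/ and viewed, at most 10 in all, crops included, and the job is handed in when it is done.

```bash
mkdir -p pics; cat > h.py <<'E'
import numpy as np, cv2
from station import bot
def cam(n):
    c=bot.read_camera(n); h,w=c["pixels"].shape[:2]
    f=h/2/np.tan(np.radians(c["fovy"])/2)
    c["K"]=np.array([[f,0,c["cx"]],[0,f,c["cy"]],[0,0,1]]); c["D"]=np.array(c["distortion"],float); c["pose"]=np.array(c["pose"]); return c
def rays(c,uv):
    p=cv2.undistortPoints(np.array(uv,float).reshape(-1,1,2),c["K"],c["D"]).reshape(-1,2)
    d=np.c_[p,np.ones(len(p))]@c["pose"][:3,:3].T
    return c["pose"][:3,3],d
def onplane(c,uv,z):
    o,d=rays(c,uv); return o+d*((z-o[2])/d[:,2])[:,None]
def cloud(c):
    h,w=c["depth"].shape; v,u=np.mgrid[:h,:w]
    o,d=rays(c,np.c_[u.ravel(),v.ravel()]); return (o+d*c["depth"].ravel()[:,None]).reshape(h,w,3)
E
python3 - <<'E'
from h import *
o=bot.get_obs(); print({k:np.round(v,3) for k,v in o.items()})
for n in("scene","top"):
    c=cam(n); cv2.imwrite(f"pics/{n}0.png",cv2.cvtColor(c["pixels"],cv2.COLOR_RGB2BGR)); print(n,c["pose"].round(3).tolist(),c["fovy"],c["distortion"])
E
```

```text
{'t': np.float64(0.0), 'q': array([-1.228,  0.478,  0.022,  1.556, -0.011,  1.109, -0.083]), 'joint_vel': array([ 0.001,  0.   ,  0.001,  0.   , -0.   , -0.   ,  0.002]), 'joint_torque': array([-0.0000e+00, -5.9645e+01,  1.6080e+00, -2.8119e+01,  1.2000e-02,
        9.0000e-03,  0.0000e+00]), 'eef_pos': array([0.294, 0.607, 0.23 ]), 'tool_rot': array([-0.   ,  0.223,  0.975, -0.001]), 'contact_force': array([-0.789,  0.924,  0.528]), 'torque': array([ 0.014, -0.026, -0.038]), 'grasp_force': np.float64(0.0), 'gripper_width': np.float64(1.001)}
scene [[0.913, -0.187, 0.362, 0.167], [-0.407, -0.441, 0.8, -0.79], [0.01, -0.878, -0.479, 0.576], [0.0, 0.0, 0.0, 1.0]] 49.74792758040081 [-0.1140144  0.         0.         0.         0.       ]
top [[0.024, -0.991, 0.129, 0.416], [-0.999, -0.029, -0.032, 0.087], [0.035, -0.128, -0.991, 0.94], [0.0, 0.0, 0.0, 1.0]] 47.802773029030064 [-0.045384  0.        0.        0.        0.      ]
```

View pics/scene0.png

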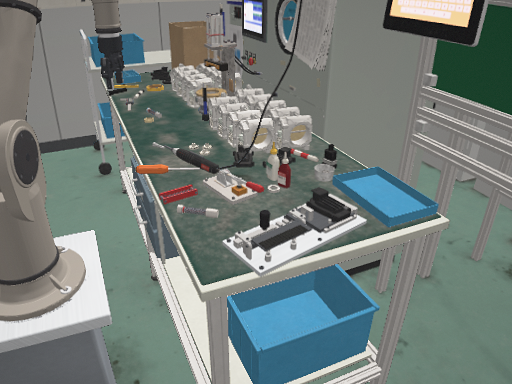

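View pics/top0.png

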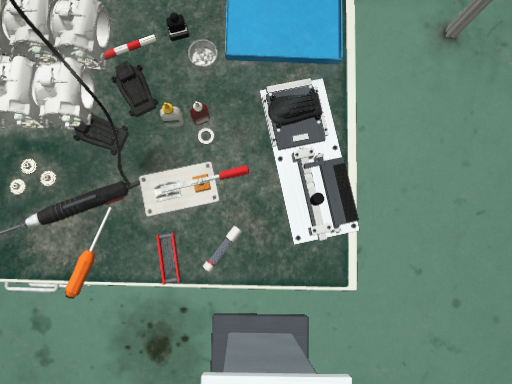

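The scene view shows the dock at lower right: knob at about (264,218), pad around (280,235). The top view shows the dock plate from (262,85) to (358,240), with the knob at (317,199) and the black pad around (343,192).

```bash
python3 - <<'E'
from h import *
t=cam("top"); s=cam("scene")
a=cv2.resize(t["pixels"][70:250,250:370],None,fx=3.3,fy=3.3,interpolation=cv2.INTER_CUBIC)
b=cv2.resize(s["pixels"][180:280,215:375],None,fx=2.5,fy=2.5,interpolation=cv2.INTER_CUBIC)
im=np.zeros((max(a.shape[0],b.shape[0]),a.shape[1]+b.shape[1],3),np.uint8); im[:a.shape[0],:a.shape[1]]=a; im[:b.shape[0],a.shape[1]:]=b
cv2.imwrite("pics/crop.png",cv2.cvtColor(im,cv2.COLOR_RGB2BGR)); print(im.shape)
for n,c,roi in(("top",t,(120,250,290,365)),("scene",s,(195,275,220,330))):
    g=c["pixels"].max(2); m=np.zeros_like(g); r=roi; m[r[0]:r[1],r[2]:r[3]]=(g[r[0]:r[1],r[2]:r[3]]<60)
    k,l,st,ce=cv2.connectedComponentsWithStats(m)
    P=cloud(c)
    for i in range(1,k):
        if st[i,4]>40: print(n,st[i],ce[i].round(1),np.median(P[l==i],0).round(4), np.percentile(P[l==i][:,2],[5,95]).round(3), cv2.minAreaRect(np.argwhere(l==i)[:,::-1].astype(np.float32)))
# plate in top
P=cloud(t); hsv=cv2.cvtColor(t["pixels"],cv2.COLOR_RGB2HSV)
m=((hsv[...,1]<40)&(hsv[...,2]>140)).astype(np.uint8); m[:, :255]=0; m[:,362:]=0; m[:75]=0;m[250:]=0
k,l,st,ce=cv2.connectedComponentsWithStats(m); print(st[st[:,4]>200])
E
```

```text
(594, 796, 3)
top [333 163  25  59 707] [345.  191.8] [ 0.5357 -0.1285  0.0599] [0.057 0.062] ((345.0999755859375, 192.20001220703125), (58.78815460205078, 12.690433502197266), 77.47119140625)
top [310 193  14  12 126] [316.5 198.7] [ 0.5162 -0.0644  0.0902] [0.064 0.093] ((316.5000305175781, 199.0), (10.60660171508789, 13.435027122497559), 45.0)
scene [307 195  23  23 343] [320.6 204.2] [ 0.7015 -0.0189  0.0404] [0.025 0.057] ((318.0, 206.0), (22.0, 22.0), 90.0)
scene [260 210  10  20 160] [264.2 218.8] [ 0.5148 -0.0772  0.076 ] [0.055 0.089] ((264.5, 219.5), (19.0, 9.0), 90.0)
scene [259 225  49  25 382] [282.8 236.9] [ 0.5324 -0.135   0.0576] [0.056 0.059] ((283.1466369628906, 236.83238220214844), (8.422626495361328, 49.16337585449219), 66.19406127929688)
[[     0      0    512    384 189998]
 [   347     75     10    134   1062]
 [   260     78     99    172   5434]]
```

View pics/crop.png

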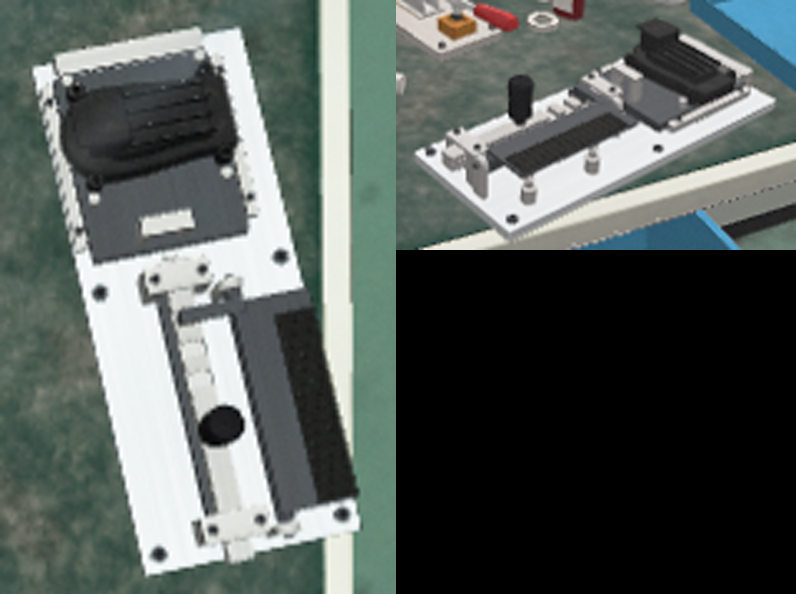

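The crop shows the knob (crop 222,425), the ribbed pad to its right (crop 275-355, 310-500), and the tooth arm crossing the bolt beyond the knob (crop 190,315). Next: axis direction and positions.

```bash
cat > meas.py <<'E'
from h import *
def blobs(c,roi,th=60):
    g=c["pixels"].max(2); m=np.zeros_like(g); r=roi; m[r[0]:r[1],r[2]:r[3]]=(g[r[0]:r[1],r[2]:r[3]]<th)
    k,l,st,ce=cv2.connectedComponentsWithStats(m)
    return [(l==i) for i in range(1,k) if st[i,4]>80]
if __name__=="__main__":
    t=cam("top"); s=cam("scene"); P=cloud(t); S=cloud(s)
    pad,knob=blobs(t,(120,250,290,365))
    w=onplane(t,np.argwhere(pad)[:,::-1],.060)
    print("pad rect top",cv2.minAreaRect((w[:,:2]*1000).astype(np.float32)))
    h=P[knob]; hi=h[h[:,2]>.085]; print("knob top depth z",np.median(h[h[:,2]>.085],0), (hi.max(0)+hi.min(0))/2)
    w=onplane(t,np.argwhere(knob&(P[...,2]>.085))[:,::-1],.092); print("ray",cv2.minEnclosingCircle((w[:,:2]*1000).astype(np.float32)))
    b=blobs(s,(195,275,220,330)); kb=b[1]; pb=b[2]
    w=onplane(s,np.argwhere(pb)[:,::-1],.060)
    print("pad rect scene",cv2.minAreaRect((w[:,:2]*1000).astype(np.float32)))
    px=np.argwhere(kb)[:,::-1]; print(px.min(0),px.max(0))
    tp=px[px[:,1]<px[:,1].min()+4]; w=onplane(s,tp,.092); print("scene knob top",(w.max(0)+w.min(0))/2)
    w=S[kb&(S[...,2]>.06)]; print("cloud scene knob",np.median(w,0),w.min(0),w.max(0))
    # plate edges from depth
    for n,Q in(("t",P),("s",S)):
        m=(abs(Q[...,2]-.012)<.005)&(Q[...,0]>.4)&(Q[...,0]<.9)&(Q[...,1]<.1)&(Q[...,1]>-.25)
        c=t if n=="t" else s
        m&=(c["pixels"].min(2)>150)
        m=m.astype(np.uint8); k,l,st,ce=cv2.connectedComponentsWithStats(m); i=1+st[1:,4].argmax()
        w=onplane(c,np.argwhere(l==i)[:,::-1],.012); r=cv2.minAreaRect((w[:,:2]*1000).astype(np.float32)); print("plate",n,r,cv2.boxPoints(r).round(1).tolist())
E
python3 meas.py
```

```text
pad rect top ((535.8944702148438, -128.6609649658203), (122.04580688476562, 26.90463638305664), 12.546066284179688)
knob top depth z [ 0.51776302 -0.06478929  0.09062162] [0.47188974 0.00487877 0.51277507]
ray ((516.8026733398438, -65.50910186767578), 11.507328987121582)
pad rect scene ((533.9838256835938, -137.19149780273438), (119.65885925292969, 26.374801635742188), 13.179386138916016)
[260 210] [269 229]
scene knob top [ 0.51515262 -0.07444347  0.092     ]
cloud scene knob [ 0.51524763 -0.07686676  0.08141101] [ 0.16698653 -0.78989175  0.06051306] [ 0.5282448  -0.05996947  0.57582259]
plate t ((613.7222900390625, -59.43644714355469), (349.43878173828125, 145.96682739257812), 13.519309997558594) [[426.79998779296875, -29.299999237060547], [460.8999938964844, -171.1999969482422], [800.7000122070312, -89.5999984741211], [766.5, 52.400001525878906]]
plate s ((611.6671142578125, -66.62362670898438), (346.8140563964844, 145.4988555908203), 13.275930404663086) [[426.20001220703125, -35.599998474121094], [459.6000061035156, -177.3000030517578], [797.0999755859375, -97.5999984741211], [763.7000122070312, 44.0]]
```

```bash
python3 -m jog '[[-2.5,-2.9,0,0.12],[-5,-5.8,0,0.24],[-7.5,-8.7,0,0.36],[-10,-11.5,0,0.48],[-12.5,-14.3,0,0.6],[-15,-17.2,0,0.72],[-17.5,-20,0,0.84],[-20,-23,0,0.96],[-22.5,-25.8,0,1.08],[-25,-28.7,0,1.2],[-27.5,-31.6,0,1.32],[-30,-34.4,0,1.44],[-32.5,-37.3,0,1.56],[-35,-40.2,0,1.68],[-37.5,-43,0,1.8],[-40,-45.9,0,1.92],[-42.5,-48.8,0,2.04],[-45,-51.6,0,2.16],[-47.5,-54.5,0,2.28],[-48.9,-56.1,0,2.4]]' -0.2 20; python3 -c "
from station import bot
o=bot.get_obs();print(o['q'],o['eef_pos'],o['tool_rot'],o['gripper_width'])"
```

```text
t: 1.97
eef_pos: [0.4902, -0.1149, 0.232]
tool_rot: [0.001, 0.99, 0.14, 0.001]
contact_force: [-0.1, 1.1, -0.0]
gripper_width: 0.602
grasp_force: 0.0
[-0.55429111  0.23135713  0.77783503  1.99713563 -0.19325118  0.98466767
 -0.97221567] [ 0.49022659 -0.11489604  0.23199262] [8.06471069e-04 9.90141214e-01 1.40067796e-01 8.59746249e-04] 0.6018314723841854
```

```bash
python3 -m jog '[[0,0,2.5,0.047],[0,0,5,0.047],[0,0,7.5,0.047],[0,0,9,0.047],[0,0,9,0.047],[0,0,9,0.047]]'; python3 - <<'E'
from h import *
t=cam("top"); s=cam("scene")
a=cv2.resize(t["pixels"][130:260,270:390],None,fx=3.2,fy=3.2,interpolation=cv2.INTER_CUBIC)
b=cv2.resize(s["pixels"][150:270,215:335],None,fx=3.2,fy=3.2,interpolation=cv2.INTER_CUBIC)
im=np.zeros((416,768,3),np.uint8); im[:a.shape[0],:384]=a; im[:b.shape[0],384:]=b
cv2.imwrite("pics/hover.png",cv2.cvtColor(im,cv2.COLOR_RGB2BGR))
E
```

```text
t: 2.47
eef_pos: [0.4894, -0.1106, 0.1411]
tool_rot: [0.0, 0.993, 0.121, -0.001]
contact_force: [0.4, 0.6, 0.4]
gripper_width: 0.598
grasp_force: 0.0
```

View pics/hover.png

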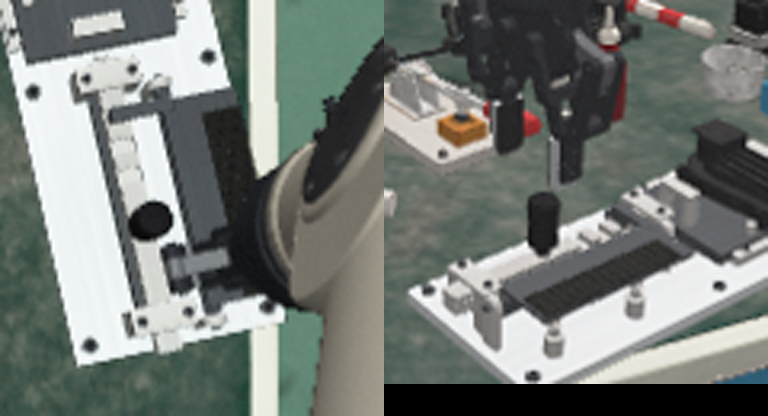

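Scene half: the knob finger's tip ends at crop (509,150), the pad finger's at (566,183). In the top half the arm covers most of the gripper. I'll check the scene camera's offset against the known TCP.

```bash
python3 - <<'E'
from h import *
s=cam("scene"); P=cloud(s)
uv=[(215+(509-384)/3.2,150+148/3.2),(215+(566-384)/3.2,150+182/3.2)]
for z in(.141,.147): print(z,onplane(s,uv,z).round(4).tolist())
# depth points of dark low gripper pixels
m=(P[...,2]>.12)&(P[...,2]<.165)&(abs(P[...,0]-.49)<.08)&(abs(P[...,1]+.11)<.09)
k,l,st,ce=cv2.connectedComponentsWithStats(m.astype(np.uint8))
for i in range(1,k):
    if st[i,4]>15: w=P[l==i]; print(st[i],w.min(0).round(3),w.max(0).round(3),w[w[:,2]<w[:,2].min()+.012].mean(0).round(4))
t=cam("top");P=cloud(t)
m=(P[...,2]>.12)&(P[...,2]<.2)&(abs(P[...,0]-.49)<.06)&(abs(P[...,1]+.11)<.06)
k,l,st,ce=cv2.connectedComponentsWithStats(m.astype(np.uint8))
for i in range(1,k):
    if st[i,4]>15: w=P[l==i]; print("t",st[i],w.min(0).round(3),w.max(0).round(3))
E
```

```text
0.141 [[0.4879, -0.0797, 0.141], [0.5035, -0.1351, 0.141]]
0.147 [[0.4835, -0.0895, 0.147], [0.4988, -0.1442, 0.147]]
[249 187  10  11  83] [ 0.473 -0.092  0.143] [ 0.496 -0.083  0.164] [ 0.4836 -0.087   0.1497]
[266 200  12  10  85] [ 0.487 -0.153  0.143] [ 0.508 -0.139  0.164] [ 0.4942 -0.145   0.1499]
t [333 214   6   6  24] [ 0.47  -0.083  0.191] [ 0.478 -0.073  0.2  ]
```

Checked against the TCP, the scene camera is within 2 mm, so I use its pad and knob positions: knob (515.5,-72.6) mm, pad centre (534,-135) mm. I'll open slightly, shift 2 mm and descend.

```bash
python3 -m jog '[[0,0.2,0,0],[0,0.2,2.5,0],[0,0.2,5,0],[0,0.2,7,0],[0,0.2,7.4,0],[0,0.2,7.4,0],[0,0.2,7.4,0]]' -0.36 20; python3 -m jog '[[0,0,0.2,0],[0,0,0.4,0],[0,0,0.6,0],[0,0,0.6,0],[0,0,0.6,0]]'; python3 - <<'E'
from h import *
t=cam("top"); s=cam("scene")
a=cv2.resize(t["pixels"][130:260,270:390],None,fx=3.2,fy=3.2,interpolation=cv2.INTER_CUBIC)
b=cv2.resize(s["pixels"][150:270,215:335],None,fx=3.2,fy=3.2,interpolation=cv2.INTER_CUBIC)
im=np.zeros((416,768,3),np.uint8); im[:a.shape[0],:384]=a; im[:b.shape[0],384:]=b
cv2.imwrite("pics/low.png",cv2.cvtColor(im,cv2.COLOR_RGB2BGR))
E
```

```text
t: 3.25
eef_pos: [0.4909, -0.1127, 0.0682]
tool_rot: [0.0, 0.993, 0.121, 0.0]
contact_force: [0.1, -0.1, 0.0]
gripper_width: 0.682
grasp_force: 0.0
t: 3.67
eef_pos: [0.4904, -0.1123, 0.0615]
tool_rot: [-0.0, 0.993, 0.122, 0.0]
contact_force: [-0.3, -0.2, 0.5]
gripper_width: 0.68
grasp_force: 0.0
```

View pics/low.png

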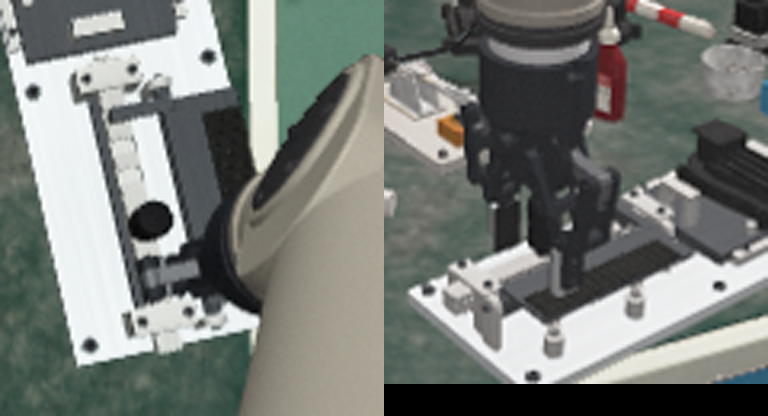

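The pad finger's tip (crop 565,290) is over the pad, and the other finger (crop 505,245) stands behind the knob (crop 540,230). Pressing down in small steps.

```bash
for i in 1 2 3; do echo; done >/dev/null; python3 -m jog '[[0,0,0.1,0],[0,0,0.2,0],[0,0,0.2,0],[0,0,0.2,0]]' | grep -E 'eef|contact'; python3 -m jog '[[0,0,0.1,0],[0,0,0.2,0],[0,0,0.2,0],[0,0,0.2,0]]'| grep -E 'eef|contact'; python3 -m jog '[[0,0,0.1,0],[0,0,0.2,0],[0,0,0.2,0],[0,0,0.2,0]]'| grep -E 'eef|contact'
```

```text
eef_pos: [0.4902, -0.1124, 0.0592]
contact_force: [0.1, -0.3, 0.2]
eef_pos: [0.4902, -0.1124, 0.0572]
contact_force: [-0.6, -0.6, 0.5]
eef_pos: [0.4904, -0.1124, 0.0554]
contact_force: [-0.5, 0.0, 1.9]
```

```bash
python3 -m jog '[[0,0,0.1,0],[0,0,0.2,0],[0,0,0.3,0],[0,0,0.3,0],[0,0,0.3,0]]' | grep -E 'eef|contact'; python3 -m jog '[[0,0,0.1,0],[0,0,0.2,0],[0,0,0.3,0],[0,0,0.3,0],[0,0,0.3,0]]'| grep -E 'eef|contact'
```

```text
eef_pos: [0.4906, -0.1132, 0.0525]
contact_force: [-0.7, -3.7, 4.0]
eef_pos: [0.4908, -0.1138, 0.0496]
contact_force: [-0.4, -6.6, 4.9]
```

```bash
python3 -m jog '[[0,0.1,0,0],[0,0.15,0,0],[0,0.15,0,0],[0,0.15,0.05,0]]' | grep -E 'eef|contact'; cat > chk.py <<'E'
from h import *
from scipy.optimize import least_squares
c,sn=np.cos(np.radians(13.4)),np.sin(np.radians(13.4))
s=cam("scene"); P=cloud(s); d=P-[.534,-.1372,0]
X=c*d[...,0]+sn*d[...,1]; Y=-sn*d[...,0]+c*d[...,1]   # relative to pad centre
m=(X>.02)&(X<.058)&(abs(Y)<.012)&(P[...,2]>.035)&(P[...,2]<.07)
A=np.c_[np.ones(m.sum()),X[m],Y[m]]; k=np.linalg.lstsq(A,P[...,2][m],rcond=None)[0]
print("pad n",m.sum(),"z",k[0].round(4),"slope y (angle)",k[2].round(3), "median z",np.median(P[...,2][m]).round(4))
g=s["pixels"].max(2)<60; kx=-.003; 
m=g&(P[...,2]>.07)&(P[...,2]<.095)&(abs(Y-.065)<.016)&(X>-.02)&(X<.06)
print("knob n",m.sum(),"X rel pad median",np.median(X[m]).round(4),np.percentile(X[m],[5,95]).round(4))
E
python3 chk.py
```

```text
eef_pos: [0.4908, -0.114, 0.0489]
contact_force: [-0.1, -4.1, 5.1]
pad n 139 z 0.0507 slope y (angle) 0.283 median z 0.0509
knob n 17 X rel pad median -0.0085 [-0.0099  0.0055]
```

The pad is down 6.8 mm (about 0.21 rad), clear of the bolt. Now I push along +x.

```bash
python3 -m jog '[[0.2,0,0,0],[0.4,0,0,0],[0.6,0,0,0],[0.8,0,0,0],[1.0,0,0,0],[1.2,0,0,0],[1.4,0,0,0],[1.4,0,0,0]]' | grep -E 'eef|contact';python3 chk.py; python3 -m jog '[[0.2,0,0,0],[0.4,0,0,0],[0.6,0,0,0],[0.8,0,0,0],[0.8,0,0,0]]' | grep -E 'eef|contact'; python3 chk.py
```

```text
eef_pos: [0.5048, -0.1099, 0.0488]
contact_force: [-1.7, -0.1, 5.4]
pad n 140 z 0.0503 slope y (angle) 0.285 median z 0.0505
knob n 69 X rel pad median -0.0064 [-0.0191  0.0011]
eef_pos: [0.5112, -0.1085, 0.0486]
contact_force: [-4.5, -1.5, 5.4]
pad n 142 z 0.0501 slope y (angle) 0.309 median z 0.0503
knob n 94 X rel pad median -0.0054 [-0.0184  0.0075]
```

```bash
python3 -m jog '[[0.2,0,0,0],[0.4,0,0,0],[0.6,0,0,0],[0.8,0,0,0],[1.0,0,0,0],[1.2,0,0,0],[1.4,0,0,0],[1.6,0,0,0],[1.8,0,0,0],[2.0,0,0,0],[2.0,0,0,0]]' | grep -E 'eef|contact'; python3 chk.py; python3 - <<'E'
from h import *
t=cam("top"); s=cam("scene")
a=cv2.resize(t["pixels"][130:260,270:390],None,fx=3.2,fy=3.2,interpolation=cv2.INTER_CUBIC)
b=cv2.resize(s["pixels"][150:270,215:335],None,fx=3.2,fy=3.2,interpolation=cv2.INTER_CUBIC)
im=np.zeros((416,768,3),np.uint8); im[:a.shape[0],:384]=a; im[:b.shape[0],384:]=b
cv2.imwrite("pics/push.png",cv2.cvtColor(im,cv2.COLOR_RGB2BGR))
E
```

```text
eef_pos: [0.5307, -0.1038, 0.0486]
contact_force: [-4.9, -1.1, 5.8]
pad n 129 z 0.0502 slope y (angle) 0.308 median z 0.0502
knob n 119 X rel pad median 0.0124 [-0.0035  0.0281]
```

View pics/push.png

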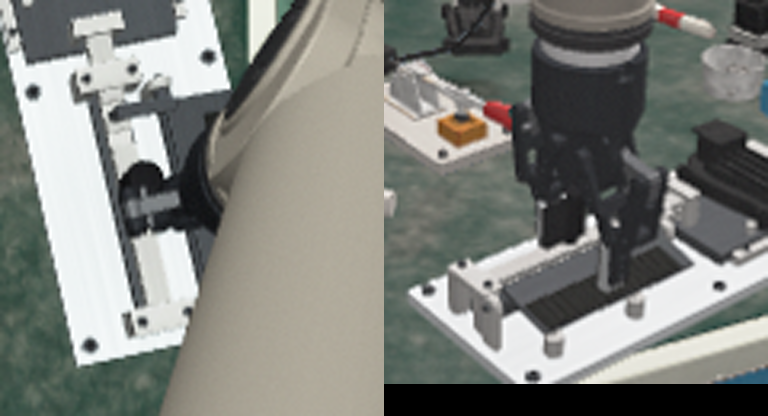

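Top half: the knob (crop 140,175) has moved on with the finger right behind it, and the bar is still tilted down. About 12 mm remain.

```bash
python3 -m jog '[[0.2,0,0,0],[0.4,0,0,0],[0.6,0,0,0],[0.8,0,0,0],[0.9,0,0,0],[0.9,0,0,0]]' | grep -E 'eef|contact'; for k in 1; do python3 chk.py; done; python3 -m jog '[[0.1,0,0,0],[0.2,0,0,0],[0.2,0,0,0]]' | grep -E 'eef|contact'; python3 -m jog '[[0.1,0,0,0],[0.1,0,0,0]]' | grep -E 'eef|contact'; python3 chk.py
```

```text
eef_pos: [0.5393, -0.1017, 0.0486]
contact_force: [-4.5, -2.0, 5.2]
pad n 112 z 0.0522 slope y (angle) 0.287 median z 0.0498
knob n 119 X rel pad median 0.0226 [0.0054 0.0386]
eef_pos: [0.5411, -0.1013, 0.0486]
contact_force: [-5.9, -1.2, 5.5]
eef_pos: [0.5421, -0.1011, 0.0486]
contact_force: [-5.2, -1.9, 4.8]
pad n 108 z 0.0577 slope y (angle) 0.265 median z 0.0499
knob n 121 X rel pad median 0.0243 [0.0074 0.0403]
```

No stop yet, so I continue in 1 mm steps.

```bash
python3 -m jog '[[0.1,0,0,0],[0.1,0,0,0]]' | grep -E 'eef|contact'; python3 -m jog '[[0.1,0,0,0],[0.1,0,0,0]]' | grep -E 'eef|contact'
```

```text
eef_pos: [0.543, -0.1009, 0.0486]
contact_force: [-6.2, -2.1, 5.7]
eef_pos: [0.544, -0.1006, 0.0486]
contact_force: [-5.8, -1.6, 5.4]
```

```bash
python3 -m jog '[[0.1,0,0,0],[0.1,0,0,0]]' | grep -E 'eef|contact'; python3 chk.py
```

```text
eef_pos: [0.545, -0.1004, 0.0486]
contact_force: [-5.0, -2.0, 5.8]
pad n 101 z 0.0578 slope y (angle) 0.276 median z 0.0497
knob n 117 X rel pad median 0.0264 [0.0105 0.0438]
```

```bash
python3 -m jog '[[0.1,0,0,0],[0.1,0,0,0]]' | grep -E 'eef|contact'; python3 -m jog '[[0.1,0,0,0],[0.1,0,0,0]]' | grep -E 'eef|contact'
```

```text
eef_pos: [0.5451, -0.1004, 0.0485]
contact_force: [-7.4, -2.4, 7.7]
eef_pos: [0.5452, -0.1004, 0.0484]
contact_force: [-9.1, -3.2, 7.9]
```

```bash
python3 -m jog '[[0.1,0,0,0],[0.1,0,0,0]]' | grep -E 'eef|contact'
```

```text
eef_pos: [0.5452, -0.1003, 0.0483]
contact_force: [-12.4, -3.2, 10.5]
```

```bash
python3 -m jog '[[0.1,0,0,0],[0.1,0,0,0]]' | grep -E 'eef|contact';python3 chk.py
```

```text
eef_pos: [0.5453, -0.1003, 0.0482]
contact_force: [-14.1, -4.0, 11.5]
pad n 108 z 0.0627 slope y (angle) 0.282 median z 0.0494
knob n 115 X rel pad median 0.0273 [0.0103 0.0444]
```

The TCP has stopped while the force rises, so this looks like the stop. I'll confirm the knob's travel in the top view.

```bash
python3 - <<'E'
from h import *
t=cam("top"); P=cloud(t); d=P-[.5168,-.0655,0]; c,s=np.cos(np.radians(13.4)),np.sin(np.radians(13.4))
X=c*d[...,0]+s*d[...,1]; Y=-s*d[...,0]+c*d[...,1]
m=(abs(P[...,2]-.0906)<.005)&(X>-.02)&(X<.08)&(abs(Y)<.02)&(t["pixels"].max(2)<60)
w=onplane(t,np.argwhere(m)[:,::-1],.092)-[.5168,-.0655,0]; x=c*w[:,0]+s*w[:,1]; y=-s*w[:,0]+c*w[:,1]
print(len(x),"front edge travel mm",(x.max()-.0115)*1000, x.min()*1000, y.min()*1000,y.max()*1000)
a=cv2.resize(t["pixels"][110:240,270:390],None,fx=4,fy=4,interpolation=cv2.INTER_CUBIC)
cv2.imwrite("pics/home.png",cv2.cvtColor(a,cv2.COLOR_RGB2BGR))
E
```

```text
67 front edge travel mm 39.507720742655735 34.39209749489067 -10.752027630297686 9.824282740588282
```

View pics/home.png

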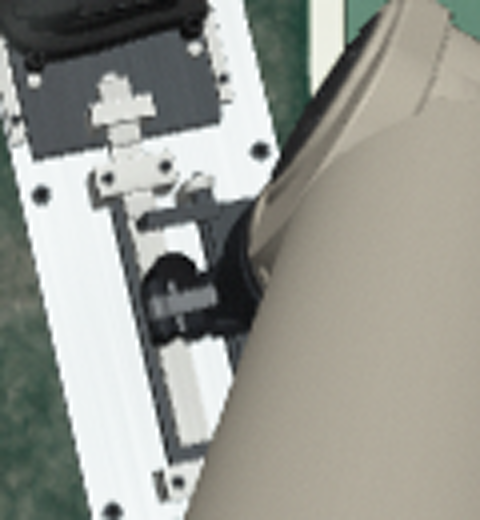

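The bolt's nose is now through the eye (crop 112,85), and the knob has travelled about 40 mm. I'll back off the knob, then lift.

```bash
python3 -m jog '[[-0.2,0,0,0],[-0.4,0,0,0],[-0.6,0,0,0],[-0.8,0,0,0],[-1.0,0,0,0],[-1.0,0,0,0],[-1.0,0,-0.3,0],[-1.0,0,-0.6,0],[-1.0,0,-0.9,0],[-1.0,0,-1.5,0],[-1.0,0,-3,0],[-1.0,0,-6,0],[-1.0,0,-9,0],[-1,0,-12,0],[-1,0,-12,0],[-1,0,-12,0]]'; python3 - <<'E'
from h import *
exec(open("chk.py").read())
t=cam("top")
a=cv2.resize(t["pixels"][100:250,260:390],None,fx=3,fy=3,interpolation=cv2.INTER_CUBIC)
b=cv2.resize(s["pixels"][150:270,215:335],None,fx=3.2,fy=3.2,interpolation=cv2.INTER_CUBIC)
im=np.zeros((450,780,3),np.uint8); im[:,:390]=a; im[:384,390:774]=b
cv2.imwrite("pics/end.png",cv2.cvtColor(im,cv2.COLOR_RGB2BGR))
E
```

```text
t: 11.9
eef_pos: [0.5404, -0.1017, 0.1701]
tool_rot: [-0.0, 0.993, 0.121, 0.001]
contact_force: [-0.2, 0.1, 0.1]
gripper_width: 0.681
grasp_force: 0.0
pad n 125 z 0.0545 slope y (angle) 0.103 median z 0.057
knob n 89 X rel pad median 0.0364 [0.0303 0.0461]
```

View pics/end.png

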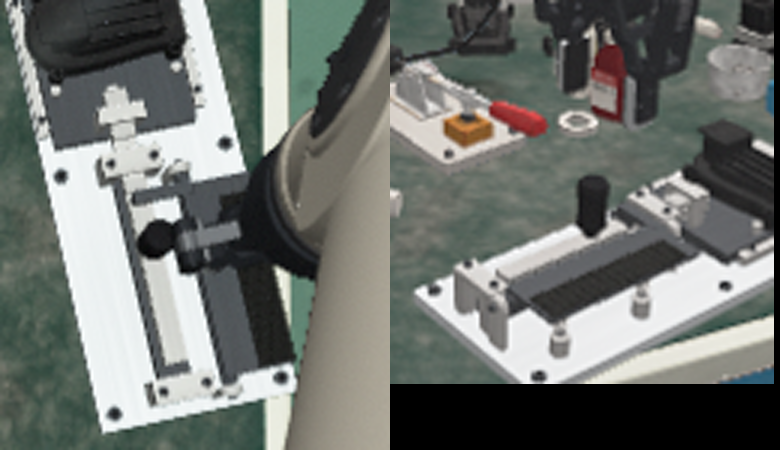

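The robot is clear, the knob stays forward (top crop 157,240), and the bar looks up. One numeric check of the bar height against the start (57.6 mm scene, 59.9 mm top):

```bash
python3 - <<'E'
from meas import *
s=cam("scene"); S=cloud(s)
for b in blobs(s,(195,275,220,330)): print(b.sum(), np.median(S[b],0).round(4), cv2.minAreaRect((onplane(s,np.argwhere(b)[:,::-1],.06)[:,:2]*1000).astype(np.float32)))
E
```

```text
327 [ 0.702  -0.0185  0.0411] ((676.0865478515625, -48.38380432128906), (107.93810272216797, 54.83761215209961), 56.955562591552734)
148 [ 0.5541 -0.0676  0.0749] ((564.893310546875, -47.06374740600586), (82.73556518554688, 20.540237426757812), 61.16382598876953)
380 [ 0.5327 -0.1348  0.0576] ((533.9838256835938, -137.19149780273438), (119.65885925292969, 26.374801635742188), 13.179386138916016)
```

```bash
python3 -c "
from station import bot
print(bot.hand_in())"
```

```text
the job is handed in; nothing more can be done
None
```

The job is handed in; no verdict was returned. The cameras show the bolt about 40 mm along and through the eye, and the thumb bar back at its starting height, so its tooth should be in the last notch. The robot was clear of everything and the carrier had not visibly moved.

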